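# Press an inlay tile flush with a spacer

### The job

Pull the brass spacer out of the tool block and slide its blade well down into the one jig gap that is wide enough for it, between the backstop and the blue tile. With the upright blade push that sprung tile until it is flush against its fence, and finish while still gripping the spacer and holding the tile pressed there, for nothing else keeps it in place. Touch the tile with the blade only, do not push the tiles of the other two jigs, and leave everything else standing where it is.

Things in the scene. Friction and masses are not known exactly. Their poses are not given: they have to be found in the camera images.
- spacer: Spacer tool, about 0.12 kg, upright in the tool block: brass blade 12 (x, thickness) x 24 (y) x 40 mm (z) below a dark wooden handle 14 (x) x 20 (y) x 72 mm with a red band at its top, 112 mm in all. Origin: centre of the blade's lower end, at the start 4 mm above the bench; z runs up the handle. Symmetric under a half turn about z
- spacer_grip (a point): Place to grip the spacer, in the middle of its handle 66 mm above the blade's lower end; pinch it across the 14 mm thickness (the spacer's x), so that the push into the tile goes along the line of the fingers
- block: Wooden tool block fixed on the bench, 60 (x) x 130 (y) x 42 mm; origin at the centre of its underside. Its middle socket, 15 (x) x 27 (y) mm and 38 mm deep, holds the spacer's blade, the spacer's axes along the block's. Two fixed needle tools stand in it 52 mm either side (y) of the spacer, 110 mm high
- jig_a: Fixed inlay jig. Origin: centre of its underside; x points from backstop to fence, within 20 degrees of straight away from the robot. Base plate 130 (x) x 64 x 6 mm (pale; top, z = 6 mm, is the gap's floor). Fence face at x = 53 mm, top z = 30 mm. Red backstop 14 x 50 mm, top z = 26 mm. The gap between backstop and tile is open above and at the sides; in only one jig is it wider than 12 mm
- stop_a_face (a point): Top edge, in the middle, of the backstop face that looks at the tile, jig a, 26 mm above the bench. The distance from here to tile_a_face is the gap's width
- tile_a_face (a point): Top edge, in the middle, of the tile face that looks at the backstop, jig a, 26 mm above the bench; moves with the tile
- tile_a: Blue ceramic tile with a white panel, 45 (x) x 44 (y) x 12 mm, on the sprung shoe of jig a, axes as the jig's; it spans z = 14 to 26 mm above the bench. Origin: at bench height below the middle of its near edge (towards the backstop). At rest its far edge stands 8 mm short of the fence
- shoe_a (a joint): Travel of the sprung shoe and tile of jig a towards the fence (m): 0 at rest, 0.008 when the tile is flush against the fence, where it meets a firm stop. The spring pushes back with 2 N at rest and 5 N when flush
- jig_b: Fixed inlay jig. Origin: centre of its underside; x points from backstop to fence, within 20 degrees of straight away from the robot. Base plate 130 (x) x 64 x 6 mm (pale; top, z = 6 mm, is the gap's floor). Fence face at x = 53 mm, top z = 30 mm. Red backstop 14 x 50 mm, top z = 26 mm. The gap between backstop and tile is open above and at the sides; in only one jig is it wider than 12 mm
- stop_b_face (a point): Top edge, in the middle, of the backstop face that looks at the tile, jig b, 26 mm above the bench. The distance from here to tile_b_face is the gap's width
- tile_b_face (a point): Top edge, in the middle, of the tile face that looks at the backstop, jig b, 26 mm above the bench; moves with the tile
- tile_b: Blue ceramic tile with a white panel, 45 (x) x 44 (y) x 12 mm, on the sprung shoe of jig b, axes as the jig's; it spans z = 14 to 26 mm above the bench. Origin: at bench height below the middle of its near edge (towards the backstop). At rest its far edge stands 8 mm short of the fence
- shoe_b (a joint): Travel of the sprung shoe and tile of jig b towards the fence (m): 0 at rest, 0.008 when the tile is flush against the fence, where it meets a firm stop. The spring pushes back with 2 N at rest and 5 N when flush
- jig_c: Fixed inlay jig. Origin: centre of its underside; x points from backstop to fence, within 20 degrees of straight away from the robot. Base plate 130 (x) x 64 x 6 mm (pale; top, z = 6 mm, is the gap's floor). Fence face at x = 53 mm, top z = 30 mm. Red backstop 14 x 50 mm, top z = 26 mm. The gap between backstop and tile is open above and at the sides; in only one jig is it wider than 12 mm
- stop_c_face (a point): Top edge, in the middle, of the backstop face that looks at the tile, jig c, 26 mm above the bench. The distance from here to tile_c_face is the gap's width
- tile_c_face (a point): Top edge, in the middle, of the tile face that looks at the backstop, jig c, 26 mm above the bench; moves with the tile
- tile_c: Blue ceramic tile with a white panel, 45 (x) x 44 (y) x 12 mm, on the sprung shoe of jig c, axes as the jig's; it spans z = 14 to 26 mm above the bench. Origin: at bench height below the middle of its near edge (towards the backstop). At rest its far edge stands 8 mm short of the fence
- shoe_c (a joint): Travel of the sprung shoe and tile of jig c towards the fence (m): 0 at rest, 0.008 when the tile is flush against the fence, where it meets a firm stop. The spring pushes back with 2 N at rest and 5 N when flush
- amber_jar: Amber glass jar, 44 mm across, 70 mm high; origin at the centre of its underside. Bystander, to be left alone
- hammer: Hammer lying on the bench; origin under its middle. Bystander, to be left alone
- doming_punch: Small steel doming punch standing upright, 32 mm across, 45 mm high; origin at the centre of its underside. Bystander, to be left alone
- ring_gauge: Brass ring lying flat, 32 mm across, 12 mm high; origin at the centre of its underside. Bystander, to be left alone
- bench_block: Square steel bench block, 90 x 90 x 25 mm; origin at the centre of its underside. Bystander, to be left alone
- dish: White ceramic dish, 80 mm across, 30 mm high; origin at the centre of its underside. Bystander, to be left alone

How it is judged:
By the outcome, as a careful person would: the job done as asked, in the order asked, and still so for the second after the job is handed in, while the arm keeps its last pose, push and grip.
It also fails if it takes over 48 s, if anything falls off the work surface, if the arm or the gripper's body presses on something with over 40 N, if the wrist force passes 120 N, or if a joint passes its speed limit or range.

### The arm

A 6-joint arm with a two-finger parallel gripper is mounted at the origin on the work surface. World frame = base frame: x ahead of the robot, y to its left, z up, the work surface at z = 0. Lengths are in m, angles in rad, forces in N, time in s.
With the tool pointing down it reaches from about 0.35 to 0.95 m from the base axis. Payload 17.4 kg.
Tool frame: the origin (TCP) lies on the centre line of the jaws, within the pads' length; the fingertips stand manip.tips_ahead ahead of it and the grasp point (between the pads) lies 11 mm behind it (manip.tips_ahead is the distance from the TCP to the fingertips, in m); z points along the fingers, y is the line along which they close (so a half turn about z gives the same grasp; the last joint's range is limited). The gripper opens to 93 mm and grips with 3 to 60 N. Pads are 15 mm wide; open, the fingers measure 128 mm over their backs; the gripper's body (75 mm by 188 mm) begins 65 mm behind the grasp point.
Start: joints at [-1.183, 0.116, 1.442, -0, 1.584, -0.038], TCP at [0.279, -0.615, 0.227] pointing down, gripper open.
Joint ranges: [-2.83, 2.83], [-0.83, 2.19], [0.07, 2.5], [-1.14, 4.28], [0.01, 3], [-2.97, 2.97]. Speed limits (rad/s): [1.89, 1.89, 2.22, 3.14, 3.14, 3.14].

### API

Orientations are given as a 3x3 rotation matrix whose columns are the frame's x, y, z axes.
In Python, from plant import manip, hand, cams, ticket gives the robot as it stands. The module is installed in compiled form; this text tells all that it offers. Calls block until the motion is done:
- manip.move_pose(position, orientation): joint-space move of the TCP to a pose.
- manip.servo_line(position, ori=None, rate=0.15, contact_N=None): straight line of the TCP; ori=None keeps the orientation; rate is the mean speed in m/s. With contact_N (N) it stops when the force on the tool has changed by that much, and returns True; else False.
- manip.move_joints(angles): joint-space move.
- hand.open_jaws() and hand.gripper_close(f_grip=None): open the fingers fully, or close them until they stop; f_grip is the grip in N (None keeps the last).
- manip.pause(seconds).
- manip.ik(position, orientation): joint angles nearest the present ones, or None.
- cams.capture(name): name is "scene" or "top" or "wrist"; returns a dict with "color" (400x640x3 uint8, red, green, blue), "fx", "fy", "cx", "cy" (pixels), "rvec" (rotation vector, rad) and "tvec" (3), from world to camera coordinates, as OpenCV has them; the wrist camera has in their place "tool_from_camera" (4x4, takes a point from camera to tool coordinates, whose origin is the TCP and whose axes are the flange's). Camera axes: x right, y down, z forward; pixel columns grow to the right and rows downward; lengths in m; the calibration is good to about 2 mm. The wrist camera is an equidistant fisheye: a pixel r from the principal point sees the ray r / f radians off the axis. A picture is of the moment at which its call begins: read the wrist's pose just before it. There is no depth.
A pose or a line that the arm cannot do raises manip.IKError and nothing moves.
- ticket.hand_in(): hands the job in; it is judged then, once.
Readings, each from a call of its own:
- manip.current_t(): time.
- manip.current_q(): joint angles.
- manip.current_dq(): joint speeds.
- manip.current_effort(): joint torques, N m.
- manip.current_eef_pos(): TCP position.
- manip.current_eef_rot(): TCP orientation.
- manip.current_contact_force(): force on the tool from outside, world axes, zero at the start.
- manip.current_ft_torque(): the same for the moment, N m.
- manip.current_opening(): opening from 0.0 (shut) to 1.0 (fully open).
- manip.current_finger_force(): force on a finger pad.
Only numpy, scipy, OpenCV 4.12 (cv2) and the standard library are available. Lean on these libraries where they do the work, as an engineer would, in place of code of your own. Each camera call takes 0.05 s, during which the arm holds its last target. There are 200 camera calls.

## Working session

There is one attempt and no reset: what is moved stays moved. The work goes in short steps, each a Python script; the robot and the scene stay as the last script left them, time stands still between calls to the robot, and variables do not carry over. Pictures are saved under pics/ and viewed, at most 10 in all, crops included, and the job is handed in when it is done.

```bash
mkdir -p pics; python3 - <<'E'
from plant import manip, cams
import cv2, pickle
d={n:cams.capture(n) for n in("scene","top","wrist")}
pickle.dump(d,open("c0.pkl","wb"))
for n in d:
    cv2.imwrite(f"pics/{n}0.png",d[n]["color"][:,:,::-1])
    print(n,{k:v for k,v in d[n].items() if k!="color"})
print(manip.tips_ahead,manip.current_eef_pos(),manip.current_eef_rot(),manip.current_t())
E
```

```text
scene {'fx': 363.0936242744614, 'fy': 363.0936242744614, 'cx': 321.46969342004763, 'cy': 199.70413180838935, 'rvec': array([ 2.04607216,  1.73254235, -0.46495423]), 'tvec': array([-0.10472621, -0.4276803 ,  1.12205401])}
top {'fx': 376.5675607307311, 'fy': 376.5675607307311, 'cx': 321.36823806410877, 'cy': 209.22565620592343, 'rvec': array([ 2.13310097, -2.18210523,  0.08746977]), 'tvec': array([0.01848316, 0.54579227, 0.86405089])}
wrist {'fx': 309.70691628693146, 'fy': 309.70691628693146, 'cx': 320.9624023962253, 'cy': 203.95609607722088, 'tool_from_camera': array([[-2.91405789e-04, -9.66090697e-01, -2.58202788e-01,
         7.20231776e-02],
       [ 9.99998883e-01, -6.60126835e-04,  1.34133692e-03,
        -6.25798795e-04],
       [-1.46629971e-03, -2.58202108e-01,  9.66089810e-01,
        -1.57601536e-01],
       [ 0.00000000e+00,  0.00000000e+00,  0.00000000e+00,
         1.00000000e+00]])}
0.008 [ 0.27875258 -0.61459983  0.22611453] [[ 9.10696588e-01  4.13075836e-01 -2.79814853e-04]
 [ 4.13075924e-01 -9.10696251e-01  7.86768665e-04]
 [ 7.01687859e-05 -8.32092319e-04 -9.99999651e-01]] 0.15
```

View pics/top0.png

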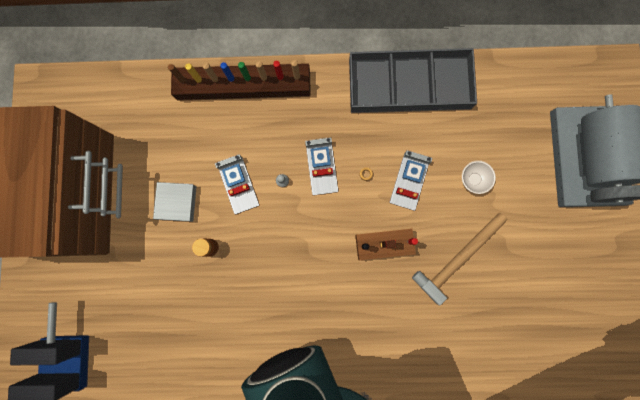

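View pics/scene0.png

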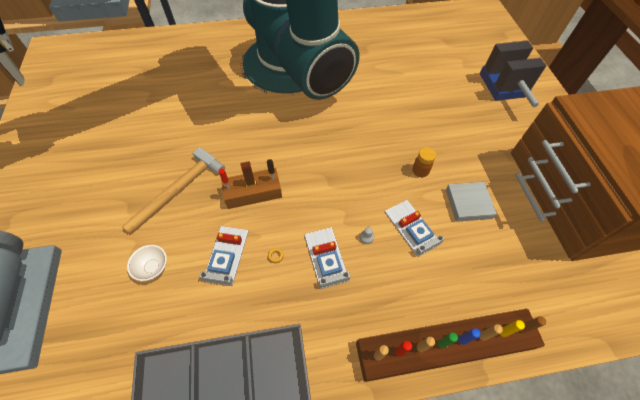

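The top view shows jigs at about (237,185), (321,167) and (411,180), and the block with the spacer at about (387,245). Both views agree that the far side of the bench is +x. Next I'll get rough world positions and fly the wrist camera over each target.

```bash
cat > h.py <<'E'
import numpy as np, cv2
from scipy.spatial.transform import Rotation as Ro
def ray_fixed(c,uv):
    R=cv2.Rodrigues(c["rvec"])[0]; o=-R.T@c["tvec"]
    return o,R.T@np.array([(uv[0]-c["cx"])/c["fx"],(uv[1]-c["cy"])/c["fy"],1])
def ray_wrist(c,uv):
    d=np.array([uv[0]-c["cx"],uv[1]-c["cy"]]); r=np.hypot(*d)+1e-9; th=r/c["fx"]
    T=c["tool_from_camera"]; v=np.r_[np.sin(th)*d/r,np.cos(th)]
    return c["pos"]+c["rot"]@T[:3,3], c["rot"]@T[:3,:3]@v
def at_z(od,z):
    o,d=od; return o+d*(z-o[2])/d[2]
def proj_wrist(c,P):
    T=np.linalg.inv(c["tool_from_camera"]); p=c["rot"].T@(np.asarray(P)-c["pos"]); p=T[:3,:3]@p+T[:3,3]
    th=np.arctan2(np.hypot(p[0],p[1]),p[2]); n=np.hypot(p[0],p[1])+1e-12
    return np.array([c["cx"]+c["fx"]*th*p[0]/n, c["cy"]+c["fx"]*th*p[1]/n])
def Rz(yaw): # tool down, tool x at angle yaw in world
    c,s=np.cos(yaw),np.sin(yaw); return np.array([[c,s,0],[s,-c,0],[0,0,-1.]])
def snap():
    from plant import manip,cams
    p,R=np.array(manip.current_eef_pos()),np.array(manip.current_eef_rot())
    c=cams.capture("wrist"); c["pos"],c["rot"]=p,R; return c
def crop(c,P,half,scale):
    u,v=np.round(proj_wrist(c,P)).astype(int); u0,v0=max(u-half[0],0),max(v-half[1],0)
    im=c["color"][v0:v+half[1],u0:u+half[0],::-1]
    return cv2.resize(im,None,fx=scale,fy=scale,interpolation=cv2.INTER_CUBIC),(u0,v0)
E
python3 - <<'E'
from h import *; import pickle
from plant import manip
c=pickle.load(open("c0.pkl","rb"))["top"]
g={}
for n,uv,z in [("a",(237,188),.026),("b",(321,173),.026),("c",(408,188),.026),("s",(387,244),.11),("jar",(205,247),.07),("dish",(478,178),.03),("punch",(282,180),.04)]:
    g[n]=at_z(ray_fixed(c,uv),z); print(n,g[n].round(3))
pics={}
for n,z in [("s",.17),("c",.12),("b",.12),("a",.12)]:
    p=g[n]+[0,-.055,0]; p[2]=z
    manip.move_pose(p,Rz(np.pi/2)); pics[n]=snap(); print(n,manip.current_t(),manip.current_q().round(2))
pickle.dump(pics,open("c1.pkl","wb"))
rows=[]
for n in "scba":
    im,o=crop(pics[n],g[n],(100,74),4); print(n,o,im.shape); 
    cv2.imwrite(f"pics/w_{n}.png",im)
E
```

```text
a [0.602 0.208 0.026]
b [0.634 0.005 0.026]
c [ 0.592 -0.201  0.026]
s [ 0.46  -0.133  0.11 ]
jar [0.463 0.269 0.07 ]
dish [ 0.611 -0.366  0.03 ]
punch [0.617 0.097 0.04 ]
s 1.9083 [-0.44 -0.26  1.89 -0.    1.51 -0.44]
c 2.6333 [-0.45  0.1   1.63  0.    1.41 -0.45]
b 3.5333 [-0.12  0.08  1.66 -0.    1.41 -0.12]
a 4.4167 [ 0.2   0.05  1.69 -0.    1.41  0.21]
s (np.int64(220), np.int64(72)) (592, 800, 3)
c (np.int64(221), np.int64(70)) (592, 800, 3)
b (np.int64(221), np.int64(69)) (592, 800, 3)
a (np.int64(220), np.int64(68)) (592, 800, 3)
```

View pics/w_s.png

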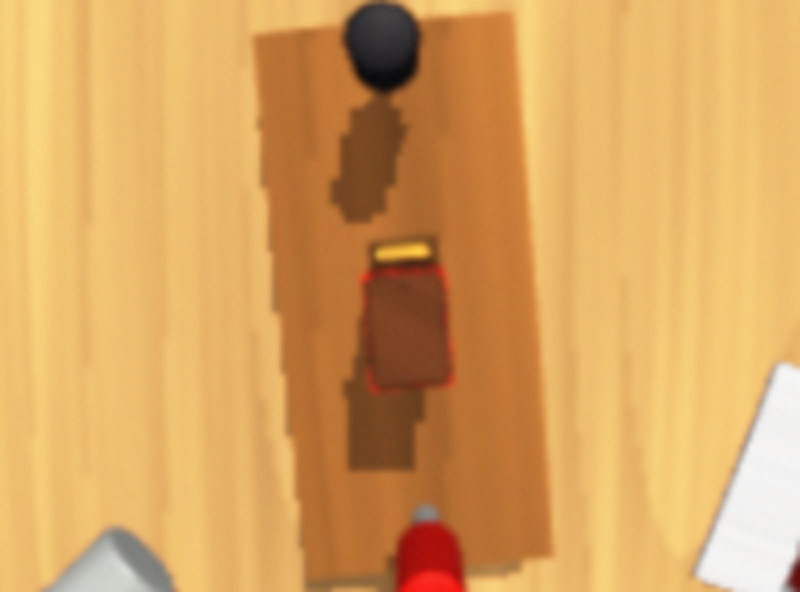

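View pics/w_c.png

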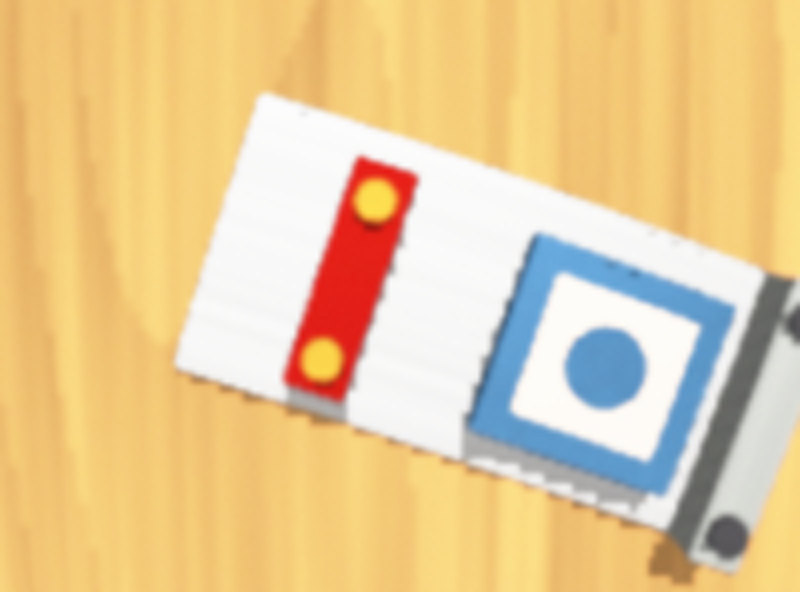

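View pics/w_b.png

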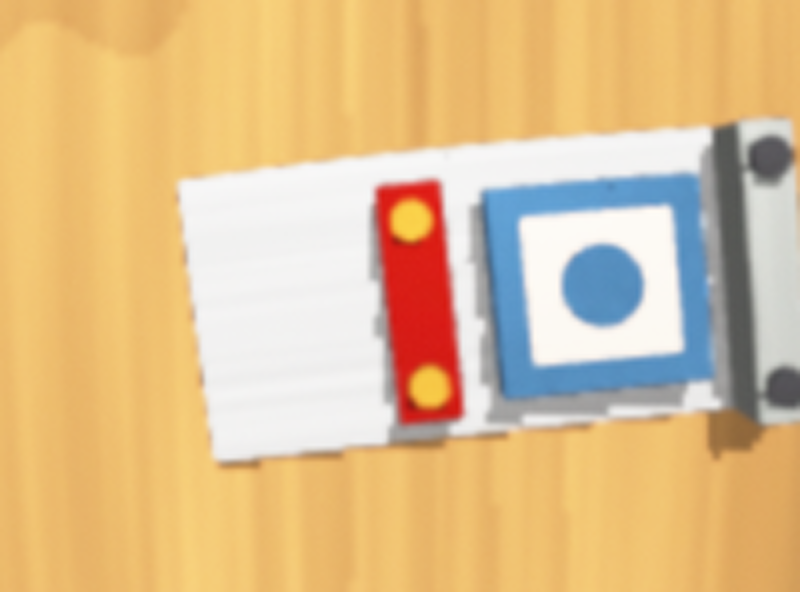

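View pics/w_a.png

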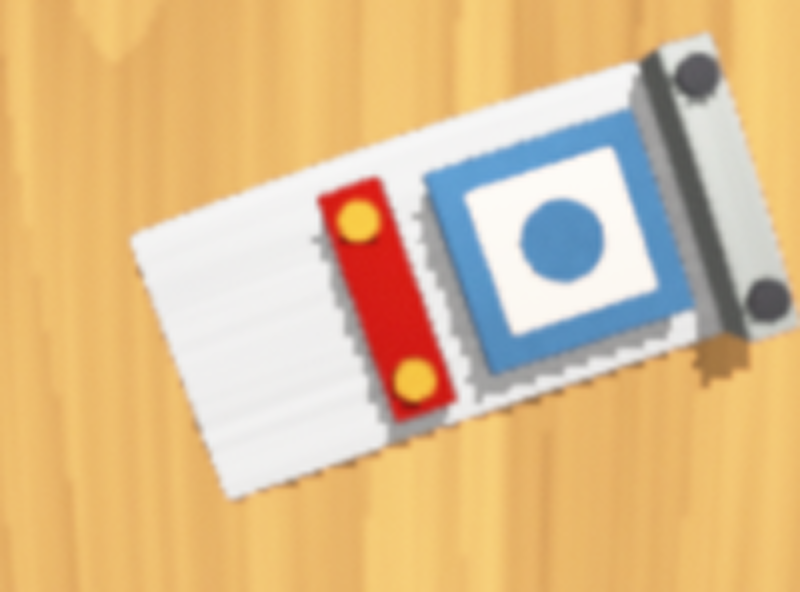

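Jig c is the one with the wide gap. In the crops:
- **Jig c backstop face:** (418,177) to (345,402)
- **Jig c tile near edge:** (535,234) to (468,430)
- **Handle top corners:** (362,272), (442,265), (453,384), (370,391)
- **Block top right edge:** (515,12) to (552,556)

Jigs a and b have gaps of only about 10 mm.

```bash
cat > m1.py <<'E'
from h import *; import pickle
P=pickle.load(open("c1.pkl","rb"))
def w(n,uv,z,o): return at_z(ray_wrist(P[n],(uv[0]/4+o[0]-.375,uv[1]/4+o[1]-.375)),z)[:2]
oc,os_=(221,70),(220,72)
s1,s2,t1,t2,f1,f2=[w("c",u,.026,oc) for u in [(418,177),(345,402),(535,234),(468,430),(735,306),(664,495)]]
back=[w("c",u,.026,oc) for u in [(357,156),(285,383)]]
hs=[w("s",u,.116,os_) for u in [(362,272),(442,265),(453,384),(370,391)]]
bl=[w("s",u,.042,os_) for u in [(254,34),(515,12),(552,556),(306,580)]]
def ang(v): return np.degrees(np.arctan2(v[1],v[0]))
grip=np.mean(hs,0)
if __name__=="__main__":
    print("stop len",np.linalg.norm(s1-s2),"tile",np.linalg.norm(t1-t2),np.linalg.norm(f1-t1),"thick",[np.linalg.norm(a-b) for a,b in zip(back,(s1,s2))])
    print("jig x angle: stop",ang(s1-s2)-90,"tile",ang(t1-t2)-90,ang(f1-f2)-90,"sides",ang(f1-t1),ang(f2-t2))
    print("stop mid",(s1+s2)/2,"tile mid",(t1+t2)/2,"gap",np.linalg.norm((t1+t2-s1-s2)/2))
    print("handle",[x.round(4) for x in hs],grip,ang(hs[0]-hs[3])-90,ang(hs[1]-hs[2])-90)
    print("block",np.mean(bl,0),ang(bl[0]-bl[3])-90,ang(bl[1]-bl[2])-90,[np.linalg.norm(bl[i]-bl[i-1]) for i in range(4)])
E
python3 m1.py
```

```text
stop len 0.04829759587950688 tile 0.04255064747536892 0.04434044288584583 thick [np.float64(0.012937794916461161), np.float64(0.012926103584995298)]
jig x angle: stop -18.011096161733377 tile -18.163128904020752 -18.679917842907983 sides -18.07524152799475 -18.113826688739866
stop mid [ 0.5879593  -0.19970375] tile mid [ 0.61240353 -0.20831343] gap 0.02591614588270928
handle [array([ 0.4532, -0.1285]), array([ 0.4668, -0.1273]), array([ 0.4688, -0.1478]), array([ 0.4545, -0.149 ])] [ 0.46083124 -0.1381612 ] 3.4327576210719997 5.434692897893427
block [ 0.46109004 -0.13887441] 4.499697116502006 4.568360153924388 [np.float64(0.12996639391205608), np.float64(0.05960776536743083), np.float64(0.12888401654785775), np.float64(0.05977490985521038)]
```

Jig c's gap is about 26 mm and its yaw is −18.1°. The spacer is at (0.461, −0.138) with yaw 4.5°, which agrees with the block. Now the grasp, pull and carry above jig c.

```bash
python3 - <<'E'
from m1 import *
from plant import manip,hand
f=lambda: np.round(manip.current_contact_force(),2)
r=np.radians; Rg=Rz(r(94.5)); Rj=Rz(r(90-18.1))
x,y=np.mean([grip,np.mean(bl,0)],0); print(x,y)
manip.move_pose([x,y,.20],Rg); f0=f()
print("hit",manip.servo_line([x,y,.059],rate=.1,contact_N=8), manip.current_eef_pos(), f())
hand.gripper_close(10); print("grip10",f(),manip.current_opening(),manip.current_finger_force())
hand.gripper_close(50); print("grip50",f(),manip.current_opening(),manip.current_finger_force())
manip.servo_line([x,y,.10],rate=.08); print("lift",f())
manip.servo_line([x,y,.18],rate=.12); print(f(),f0)
gx,gy=(s1+s2+t1+t2)/4; print(gx,gy)
manip.move_pose([gx,gy,.18],Rj)
manip.servo_line([gx,gy,.10],rate=.1); manip.pause(.2); print(f(),manip.current_eef_pos(),manip.current_t(),manip.current_opening())
c=snap(); pickle.dump(c,open("c2.pkl","wb"))
im,o=crop(c,[gx,gy,.05],(100,74),4); print(o); cv2.imwrite("pics/w2.png",im)
print(proj_wrist(c,[gx,gy,.045]))
E
```

```text
0.46096064033975126 -0.13851780508290604
hit False [ 0.46124465 -0.13861697  0.05958618] [-0.29 -0.47 -0.42]
grip10 [-0.3   0.39 -1.3 ] 0.14783817134393767 9.99951258301735
grip50 [-0.09  0.56  0.14] 0.14630391394008838 49.999549984931946
lift [ 0.58  1.14 -2.9 ]
[-0.04 -0.38 -1.42] [ 0.46 -0.08 -0.07]
0.6001814164165963 -0.20400859136157595
[ 0.16 -0.24 -1.97] [ 0.60042615 -0.20409025  0.10062668] 11.95 0.14962669581512647
(np.int64(220), np.int64(152))
[320.25362864 223.96880606]
```

View pics/w2.png

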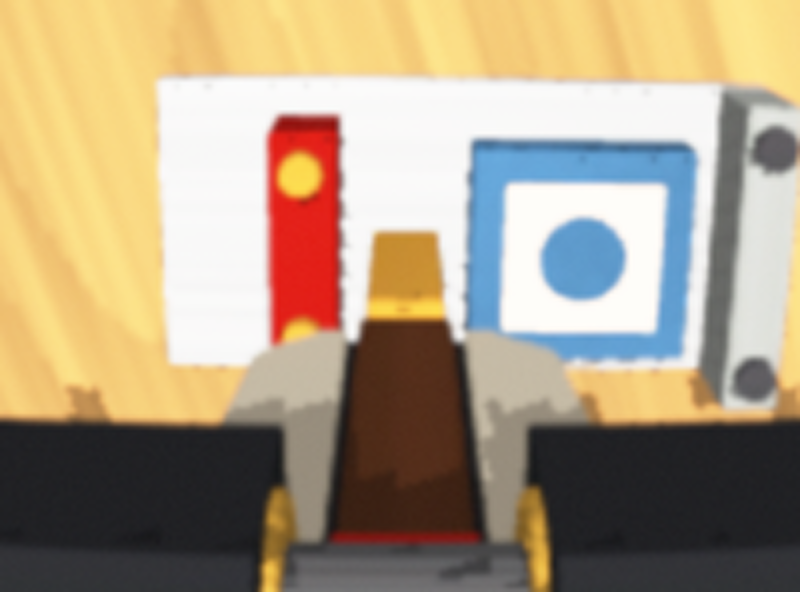

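The spacer is held upright, and its blade end at crop (375–437, 233) sits midway between the backstop face (340) and the tile edge (470), parallel to both. Next I'll check the blade-end height, lower it, and push.

```bash
python3 - <<'E'
from m1 import *
from plant import manip
f=lambda: np.array(manip.current_contact_force())
c=pickle.load(open("c2.pkl","rb"))
o,d=ray_wrist(c,(406/4+220-.375,233/4+152-.375))
ol,dl=c["rot"].T@(o-c["pos"]),c["rot"].T@d
print("blade end in tool:",ol+dl*(.012-ol[0])/dl[0]," expect 0.012,0,0.055")
p0=np.array(manip.current_eef_pos()); g=(s1+s2+t1+t2)/4
xj=np.array([np.cos(np.radians(-18.1)),np.sin(np.radians(-18.1)),0])
print("hit",manip.servo_line([*g,.0645],rate=.05,contact_N=5)); manip.pause(.2)
p1=np.array(manip.current_eef_pos()); b=f(); print(p1,b,manip.current_t())
p=np.r_[g,.0645]
for s in [.004,.006,.007,.008,.010,.012,.014]:
    h=manip.servo_line(p+s*xj,rate=.012,contact_N=15); manip.pause(.1)
    q=np.array(manip.current_eef_pos())
    print(s,h,"travel %.4f"%((q-p1)@xj),"F %.2f"%((f()-b)@xj),(f()-b).round(2))
print(manip.current_t())
E
```

```text
blade end in tool: [0.012      0.00032009 0.0510028 ]  expect 0.012,0,0.055
hit False
[ 0.60033324 -0.20405814  0.06485125] [-0.36401757 -0.15541422 -1.11901695] 13.0583
0.004 False travel 0.0038 F 0.24 [ 0.37  0.36 -0.5 ]
0.006 False travel 0.0058 F 0.31 [ 0.67  1.06 -0.44]
0.007 False travel 0.0067 F -2.56 [-2.71 -0.07  0.46]
0.008 False travel 0.0078 F -1.57 [-1.54  0.35 -0.34]
0.01 False travel 0.0098 F -3.56 [-3.34  1.24  0.35]
0.012 False travel 0.0118 F -4.26 [-4.1   1.16  1.42]
0.014 False travel 0.0138 F -4.16 [-4.29  0.29  1.5 ]
16.0083
```

Contact came at about 6.5 mm of travel, as expected. The picture suggests the blade end may be up to 4 mm higher than nominal, so I'll back off, touch the floor gently to measure the depth, and then push at the right height.

```bash
python3 - <<'E'
from m1 import *
from plant import manip
f=lambda: np.array(manip.current_contact_force())
g=(s1+s2+t1+t2)/4
xj=np.array([np.cos(np.radians(-18.1)),np.sin(np.radians(-18.1)),0])
p=np.r_[g,.0645]
manip.servo_line(p,rate=.03); manip.pause(.2)
h=manip.servo_line([*g,.0575],rate=.01,contact_N=4); q=np.array(manip.current_eef_pos()); print("floor",h,q,f())
z=q[2]+.0025-.0005; p[2]=z
manip.servo_line(p,rate=.02); manip.pause(.3); p1=np.array(manip.current_eef_pos()); b=f(); print(p1,b)
for s in [.006,.010,.013,.014,.015,.016,.017,.018]:
    h=manip.servo_line(p+s*xj,rate=.012,contact_N=15); manip.pause(.2)
    q=np.array(manip.current_eef_pos()); F=(f()-b)@xj
    print(s,h,"travel %.4f"%((q-p1)@xj),"F %.2f"%F,(f()-b).round(2),manip.current_opening())
    if F<-13: break
print(manip.current_t(),manip.current_finger_force())
c=snap(); pickle.dump(c,open("c3.pkl","wb"))
im,o=crop(c,[q[0],q[1],.03],(100,74),4); print(o); cv2.imwrite("pics/w3.png",im)
E
```

```text
floor True [ 0.60024188 -0.20402645  0.06100429] [-1.42591749  0.35355353  5.458547  ]
[ 0.60012293 -0.20397581  0.06284609] [-0.23206824  0.11904993 -1.32879342]
0.006 False travel 0.0060 F 1.10 [ 1.08 -0.22 -0.19] 0.15450778162183987
0.01 False travel 0.0100 F -3.04 [-2.96  0.74  0.65] 0.15053234797438153
0.013 False travel 0.0130 F -3.66 [-3.82  0.11  2.8 ] 0.14779272014260345
0.014 False travel 0.0140 F -4.64 [-4.52  1.09  2.24] 0.1461006394585624
0.015 False travel 0.0150 F -4.73 [-4.95  0.07  2.64] 0.14791881637267923
0.016 False travel 0.0153 F -11.45 [-11.28   2.33   6.64] 0.1464663426440684
0.017 False travel 0.0155 F -19.05 [-18.58   4.47  10.53] 0.14998222386717935
21.8 50.02086639404297
(np.int64(221), np.int64(161))
```

View pics/w3.png

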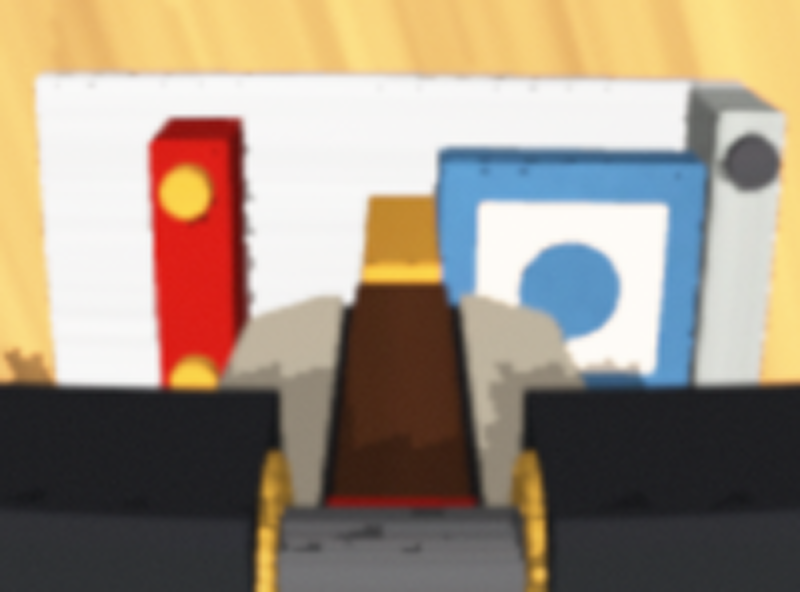

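The tile's far edge is flush against the fence at about (700,165–380) in the crop, and the blade is upright against its near edge at (437,160–300). The force rise confirms the firm stop. I'll ease the push slightly, check that it holds, and hand in.

```bash
python3 - <<'E'
from m1 import *
from plant import manip,ticket
f=lambda: np.array(manip.current_contact_force())
g=(s1+s2+t1+t2)/4; a=np.radians(-18.1); xj=np.array([np.cos(a),np.sin(a),0])
z=.06100429+.002; p1=np.array([.60012293,-.20397581,.06284609]); b=np.array([-.232,.119,-1.329])
manip.servo_line(np.r_[g,z]+.0165*xj,rate=.005)
for i in range(3):
    manip.pause(.4); print("travel %.4f"%((np.array(manip.current_eef_pos())-p1)@xj),(f()-b)@xj,(f()-b).round(1))
if (f()-b)@xj<-9: print(ticket.hand_in())
E
```

```text
travel 0.0154 -15.367080497171399 [-14.8   4.1   8.8]
travel 0.0154 -14.621075417991175 [-14.4   2.9   9.2]
travel 0.0154 -15.296113462715601 [-15.2   2.7   8.3]
the job is handed in; nothing more can be done
None
```

The job is handed in: the spacer's blade is about 2 mm above the floor of jig c's gap, still gripped at about 50 N and pressing the tile flush against its fence with about 15 N; the verdict was not shown to me.

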